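Raise the limit and reset the tripped cutout of a dry-block heater

ROBOT

A 6-joint arm with a two-finger parallel gripper is mounted at the origin on a cart in front of the work surface, level with it; the furniture and walls round the work are solid. World frame = base frame: x ahead of the robot, y to its left, z up, the work surface at z = 0. Lengths are in m, angles in degrees, forces in N, time in s.
With the tool pointing down it reaches from about 0.4 to 0.825 m from the base axis. Payload 7 kg.
Tool frame: the origin (TCP) lies on the centre line of the jaws, within the pads' length; the fingertips stand 8 mm ahead of it and the grasp point (between the pads) lies 11 mm behind it; z points along the fingers, y is the line along which they close (so a half turn about z gives the same grasp; the last joint's range is limited). The gripper opens to 88 mm and grips with 3 to 60 N. Pads are 19 mm wide; open, the fingers measure 130 mm over their backs; the gripper's body (78 mm by 193 mm) begins 47 mm behind the grasp point.
Start: joints at [-51.274, 20.546, 0.682, 0, -70.136, -16.507], TCP at [0.255, -0.625, 0.235] pointing down, gripper open.
Joint ranges: [-176.03, 176.03], [-82.01, 121.73], [-58.28, 71.71], [-173.87, 95.51], [-174.79, -0.11], [-173.66, 173.66]. Speed limits (degrees/s): [136.94, 136.94, 172.46, 180, 180, 180].

INTERFACE

Orientations are given as [roll, pitch, yaw] about the fixed x, y, z axes, in that order (R = Rz(yaw) Ry(pitch) Rx(roll)).
In Python, from plant import r gives the robot as it stands.
- The arm moves only by the tool carry_out, never from a script. Its argument "targets" is a list of rows, each a list of 6 numbers: the shift along the tool's x, y, z scaled (see below), then the turn, a rotation vector about the tool's x, y, z scaled (see below). A call has 1 to 5 rows; each row shifts and turns the commanded pose from where the row before left it, along the tool's axes as they then stand; what a row does not reach is not made up. The controller multiplies each number of a shift by 0.5 m and each number of a turn by 60 degrees. A row lasts 1/8 s, in which the tool goes at most 62.5 mm and 10.7 degrees, less where a joint would pass 70% of its speed; a pose out of reach is approached as far as the arm can. A call with a number of a shift or a turn outside -1 to 1 is refused whole. A call with a gripper value outside its range is refused whole. "hand" is the opening, from 0 (shut) to 1 (fully open), set as the call begins (left out, the last holds). The fingers move at their own pace and stop on an object; "squeeze" is the grip in N (left out, the last holds). Time passes only in rows, so rows that do not move let the fingers close. It gives the time, the measured TCP pose, the force, the opening and the grip force at its end, in the units of the state.
- r.get_state(): the state, without advancing time (a new reading comes with each control period).
- r.capture(name): name is "scene" or "top"; returns the picture (400x640x3 uint8, red, green, blue); there is no depth.
- r.camera_info(name): a dict with "K" (3x3 intrinsics, pixels), "distortion" ([k1, k2, p1, p2, k3] as OpenCV has them; the pictures are not rectified), "eye" and "attitude" of the camera in the world. Camera axes: x right, y down, z forward; pixel columns grow to the right and rows downward; lengths in m; the calibration is good to about 2 mm. A picture is of the moment at which its call begins. camera_info takes no time and is no camera call.
- r.close_job(): hands the job in; it is judged then, once.
The state is a dict: "time_s": time; "joints": joint angles; "qd": joint speeds; "joint_torque": joint torques, N m; "tcp_pos": TCP position; "eef_rot": TCP orientation; "contact_force": force on the tool from outside, world axes, zero at the start; "moment": the same for the moment, N m; "gripper_width": finger opening in m; "gripper_force": force on a finger pad.
Only numpy, scipy, OpenCV 4.12 (cv2) and the standard library are available. Lean on these libraries where they do the work, as an engineer would, in place of code of your own. Each camera call takes 0.05 s, during which the arm holds its last target. There are 200 camera calls.

TASK

The dry-block tube heater's safety cutout has tripped because its limit dial was set too low. Turn the limit dial clockwise until its pointer clicks in at the stop with the long raised bar, then push the cutout lever fully off, firmly to the end of its travel but without forcing it, and throw it on so that it stays on when let go. Leave the tubes in the block and the cup and timer where they are.

Things in the scene. Friction and masses are not known exactly. Their poses are not given: they have to be found in the camera images.
- heater: Tube heater fixed to the desk: white case 220 x 240 mm (x, y), grey control deck at its front (top z 85 mm), aluminium tube block behind (x over 20 mm, top z 94 mm; tube caps reach z 147 mm). Origin: centre of the underside; x points from deck to tubes, y left, z up. On the deck: cutout lever at the right (pivot at x -45, y -60, z 73 mm), limit dial at the left (axis at x -40, y 55 mm).
- reset_lever: Cutout lever: upright black grip, 13 mm thick (heater x), 24 mm wide (heater y), from the deck to its end 82 mm above the pivot, 70 mm above the deck. Origin on the pivot, z along the lever; swings in the heater's x-z plane. On the deck a raised bar marks the ON end (towards the tubes), a raised ring the OFF end (towards the front edge). Over 20 N towards OFF (35 N towards ON) breaks it.
- lever_angle (a joint): Lever angle, rad: 0 upright = tripped, positive = ON (heater +x), negative = OFF. A spring (0.25 N m/rad) draws it upright unless the latch holds it on. Pushed off, it meets a solid end somewhere between -0.32 and -1.0, different in every cutout, to be felt; the latch is set only there, and stays set as the lever springs back. Thrown on, it clicks at 0.52 and rests at 0.62 (stop 0.634).
- lever_tip (a point): Centre of the lever's end, 82 mm above the pivot. Pushed off 35 mm above the pivot, the lever takes at most 5 N at first, then, as the latch's slide drags along for the last 0.24 to 0.4 rad, up to 11 N; only beyond that is it the solid end. Throwing it on takes up to 10 N before its stop. If it springs back from ON, the latch was not set: push off again, harder.
- limit_dial (a joint): Dial angle, rad, grows clockwise from above; click stops every 0.349 from 0 to 2.094, about 0.1 N m to pass one; let go, it falls into the nearest. Pointer direction in the heater frame: 1.745 - value (from +x towards +y). The wanted stop, with the long bar, is 1.745 (pointer along heater +x); it starts 2 to 4 stops below. Below 1.745 a cam blocks the latch: the lever cannot be reset.
- dial_grip (a point): On the dial's axis, 117 mm above the desk. Black disc 56 mm across (top z 95 mm) with an upright bar grip 50 mm long, 14 mm wide, z 95 to 121 mm; the pointer nib is at one end of the bar, at the disc's rim. The point's x axis runs along the bar to the pointer.
- limit_mark (a point): Middle of the long raised bar (18 x 4 mm) on the deck beside the dial; six short bars (6 mm) mark the other stops.
- tube_1: Sample tube 102 mm tall, 16 mm thick with a 19 mm cap, one of three standing loose in 50 mm deep wells of the block. Origin at its foot.
- tube_3: Sample tube 102 mm tall, 16 mm thick with a 19 mm cap, one of three standing loose in 50 mm deep wells of the block. Origin at its foot.
- tube_5: Sample tube 102 mm tall, 16 mm thick with a 19 mm cap, one of three standing loose in 50 mm deep wells of the block. Origin at its foot.
- cup_2: White specimen cup with lid, 61 mm wide, 62 mm tall, loose on the desk right of the heater. Origin at the centre of its foot.
- timer: Bench timer, 34 x 68 x 63 mm, loose on the desk further right. Origin at the centre of its foot.

How it is judged (in metres and radians):
At the end, for the whole second after the job is handed in: The lever is latched on (angle over 0.55 rad, at rest, let go) and the limit dial rests in the stop with the long bar (1.745 within 0.1 rad) (value of joint lever_angle above 0.55 rad and velocity of joint lever_angle below 0.1 rad/s and value of joint limit_dial between 1.645 and 1.845 rad); the robot touches nothing.
It fails at once if the lever is forced: pushed with more than 20 N while on its OFF side, or more than 35 N anywhere ((value of joint lever_angle below -0.1 rad and contact force between any of the fingers, the arm and reset_lever above 20 N) or contact force between any of the fingers, the arm and reset_lever above 35 N).
It fails at once if a tube is pulled out of its well or tipped (distance of any of tube_1, tube_3, tube_5 from where it was at the start of the episode above 0.02 m).
It fails at once if the cup or the timer is knocked away (distance of any of cup_2, timer from where it was at the start of the episode above 0.03 m).
It also fails if it takes over 48 s, if anything falls off the work surface, if the arm or the gripper's body presses on something with over 40 N, if the wrist force passes 120 N, or if a joint passes its speed limit or range.

## Working session

There is one attempt and no reset: what is moved stays moved. The work goes in short steps, Python scripts to look and compute and a tool call to move; the robot and the scene stay as the last step left them, time stands still between calls to the robot, and variables do not carry over. Pictures are saved under pics/ and viewed, at most 10 in all, crops included, and the job is handed in when it is done.

Besides the shell and the picture viewer there is one more tool, called after "Request:" in YAML: its name, and indented under it one key for each argument. carry_out: Moves the arm, as the interface text tells. Its arguments: {"type":"object","properties":{"targets":{"type":"array","items":{"type":"array","items":{"type":"number","minimum":-1,"maximum":1}}},"hand":{"type":"number"},"squeeze":{"type":"number"}},"required":["targets"]}

```bash
mkdir -p pics; python3 - <<'E'
from plant import r
import cv2
for n in("scene","top"):
    cv2.imwrite(f"pics/{n}0.png",r.capture(n)[:,:,::-1]); print(n,r.camera_info(n))
print(r.get_state())
E
```

```text
scene {'K': array([[512.73497496,   0.        , 327.48785199],
       [  0.        , 512.73497496, 196.66549156],
       [  0.        ,   0.        ,   1.        ]]), 'distortion': array([-0.03625921,  0.        ,  0.        ,  0.        ,  0.        ]), 'eye': array([-0.1782839 ,  0.85710289,  0.60571903]), 'attitude': array([-113.50687497,   -0.15716908, -139.57212571])}
top {'K': array([[472.3483561 ,   0.        , 319.67915087],
       [  0.        , 472.3483561 , 193.07736711],
       [  0.        ,   0.        ,   1.        ]]), 'distortion': array([-0.07490815,  0.        ,  0.        ,  0.        ,  0.        ]), 'eye': array([0.43325674, 0.00933162, 1.18064303]), 'attitude': array([-173.60842446,   -0.31266259,  -90.95556077])}
{'time_s': 0.1, 'joints': array([-5.12746014e+01,  2.05867048e+01,  6.39244098e-01, -1.64622428e-02,
       -7.01355909e+01, -1.65058330e+01]), 'qd': array([-0.00689287, -0.1155948 ,  0.18333086,  0.04930384, -0.0354897 ,
       -0.02912993]), 'joint_torque': array([-1.59800984e-03, -5.84162879e+01,  2.93750507e+01,  7.01554075e+00,
        1.01540732e-02, -5.22819369e-05]), 'tcp_pos': array([ 0.25505579, -0.62450405,  0.23372912]), 'eef_rot': array([ 1.79915974e+02, -8.75932285e-03, -1.57786033e+02]), 'contact_force': array([-0.6963808 , -0.1123117 , -0.47189104]), 'moment': array([ 0.06051663, -0.02696147,  0.00411621]), 'gripper_force': 0.0, 'gripper_width': 0.08794120443379908}
```

View pics/scene0.png

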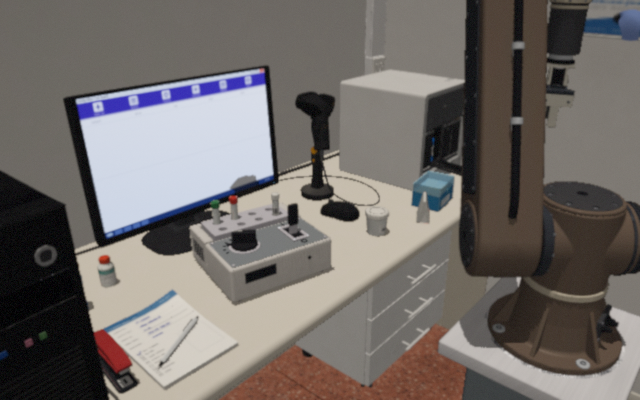

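View pics/top0.png

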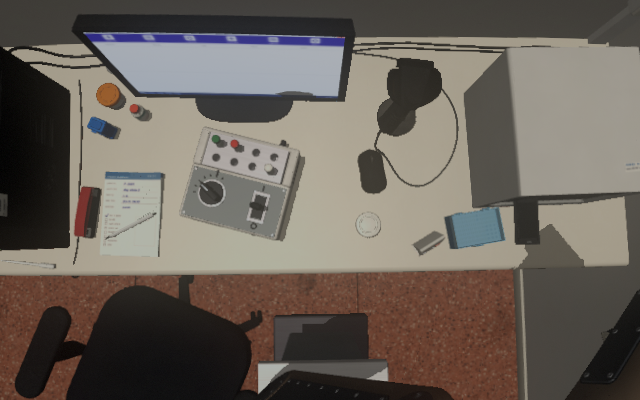

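The scene view shows the heater at about (260,250). In the top view it is at about (240,185), with the dial at (210,192), the lever at (257,205) and the cup at (368,224). I'll crop closer.

```bash
cat > h.py <<'E'
import numpy as np, cv2
from plant import r
from scipy.spatial.transform import Rotation as R
def cam(n):
    c=r.camera_info(n); return c,R.from_euler('xyz',c['attitude'],degrees=True).as_matrix()
def ray(n,uv,z):
    c,A=cam(n); p=cv2.undistortPoints(np.array([[uv]],float),c['K'],c['distortion'])[0,0]
    d=A@[p[0],p[1],1]; e=c['eye']; return e+d*(z-e[2])/d[2]
def proj(n,P):
    c,A=cam(n); q=(np.atleast_2d(P)-c['eye'])@A
    return cv2.projectPoints(q[:,None],np.zeros(3),np.zeros(3),c['K'],c['distortion'])[0][:,0]
E
python3 - <<'E'
import cv2
a=cv2.imread('pics/top0.png')[115:250,170:310]; cv2.imwrite('pics/c1.png',cv2.resize(a,None,fx=4.4,fy=4.4,interpolation=cv2.INTER_CUBIC))
a=cv2.imread('pics/scene0.png')[185:310,180:340]; cv2.imwrite('pics/c2.png',cv2.resize(a,None,fx=4.5,fy=4.5,interpolation=cv2.INTER_CUBIC))
E
```

```text
(no output)
```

View pics/c1.png

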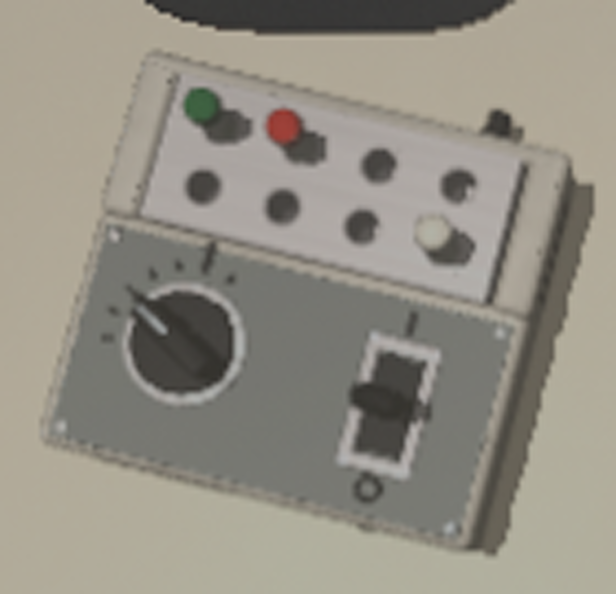

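View pics/c2.png

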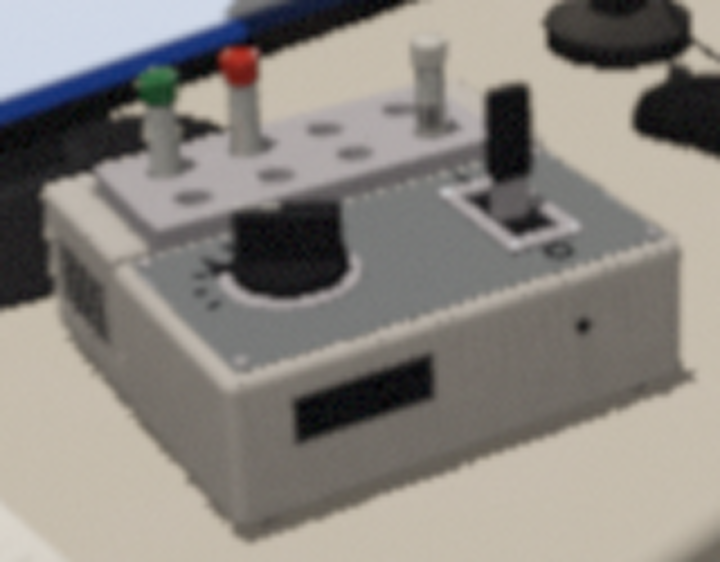

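The top crop shows the dial centre at about (184,344) with its pointer towards (130,288). The long bar is at (209,257), the lever slot at (390,404) and the case corners at (45,440), (470,550), (152,52) and (568,155). Next I'll fit the heater pose.

```bash
cat >> h.py <<'E'
def w2(pos,yaw): 
    c,s=np.cos(yaw),np.sin(yaw); return lambda p: np.array([pos[0]+c*p[0]-s*p[1],pos[1]+s*p[0]+c*p[1],p[2]])
E
python3 - <<'E'
from h import *
f=lambda c:[(c[0]+.5)/4.4-.5+170,(c[1]+.5)/4.4-.5+115]
pts=[((184,344),(-.04,.055),.085),((390,404),(-.045,-.06),.085),((45,440),(-.11,.12),.085),((470,550),(-.11,-.12),.085),((152,52),(.11,.12),.085),((568,155),(.11,-.12),.085)]
W=np.array([ray('top',f(c),z)[:2] for c,_,z in pts]); H=np.array([p for _,p,_ in pts])
Wc,Hc=W-W.mean(0),H-H.mean(0)
yaw=np.arctan2((Hc[:,0]*Wc[:,1]-Hc[:,1]*Wc[:,0]).sum(),(Hc*Wc).sum())
Rm=np.array([[np.cos(yaw),-np.sin(yaw)],[np.sin(yaw),np.cos(yaw)]])
t=W.mean(0)-Rm@H.mean(0)
print(t,np.degrees(yaw)); print(np.round((W-(H@Rm.T+t))*1000,1))
T=w2(t,yaw)
# pointer direction
tip=ray('top',f((130,288)),.09); dc=T((-.04,.055,.09))
d=(tip-dc)[:2]; a=np.arctan2(d[1],d[0])-yaw; print('pointer',a,'dial',1.745-a)
print('dial',dc,'lever',T((-.045,-.06,.073)))
# checks in scene crop (x4.5, off 180,185)
for n,p in [('levertip',(-.045,-.06,.155)),('dialgrip',(-.04,.055,.121)),('cornerFL',(-.11,.12,.085)),('cornerFR',(-.11,-.12,.085))]:
    q=proj('scene',T(p))[0]; print(n,((q-[180,185]+.5)*4.5-.5).round())
    q=proj('top',T(p))[0]; print('  top',((q-[170,115]+.5)*4.4-.5).round())
E
```

```text
[0.58502548 0.18948951] -14.922875655777242
[[ 0.1  1.7]
 [ 0.8  1.7]
 [ 0.9 -5.2]
 [ 1.5  1.2]
 [-2.1 -3.2]
 [-1.1  3.9]]
pointer 1.0432793376407954 dial 0.7017206623592047
dial [0.56053807 0.25293529 0.09      ] lever [0.52609207 0.14310145 0.073     ]
levertip [509.  84.]
  top [376. 394.]
dialgrip [290. 206.]
  top [172. 336.]
cornerFL [230. 383.]
  top [ 35. 442.]
cornerFR [690. 234.]
  top [472. 553.]
```

Request:
carry_out:
  targets:
    - [-0.06,0.08,0,0,0,0]
    - [-0.06,0.08,0,0,0,0]
    - [-0.06,0.08,0,0,0,0]
    - [-0.06,0.08,0,0,0,0]
    - [-0.06,0.08,0,0,0,0]
  hand: 0.5

```text
time_s: 0.72
tcp_pos: [0.3184, -0.3814, 0.2343]
eef_rot: [180.0, -0.0, -157.8]
contact_force: [1.3, 0.6, 1.3]
gripper_width: 0.046
gripper_force: 0.0
```

Request:
carry_out:
  targets:
    - [-0.06,0.08,0,0,0,0]
    - [-0.06,0.08,0,0,0,0]
    - [-0.06,0.08,0,0,0,0]
    - [-0.06,0.08,0,0,0,0]
    - [-0.06,0.08,0,0,0,0]

```text
time_s: 1.35
tcp_pos: [0.3816, -0.1395, 0.2346]
eef_rot: [180.0, 0.0, -157.8]
contact_force: [1.2, -0.4, -0.2]
gripper_width: 0.0436
gripper_force: 0.0
```

Request:
carry_out:
  targets:
    - [-0.06,0.08,0,0,0,-0.126]
    - [0,0,0,0,0,-0.127]
    - [0,0,0,0,0,-0.127]
    - [0,0,0,0,0,0]

```text
time_s: 1.85
tcp_pos: [0.3941, -0.0925, 0.2344]
eef_rot: [180.0, -0.0, -135.0]
contact_force: [0.9, -0.1, 0.1]
gripper_width: 0.0441
gripper_force: 0.0
```

Request:
carry_out:
  targets:
    - [-0.091,0.032,0,0,0,0]
    - [-0.091,0.032,0,0,0,0]
    - [-0.091,0.032,0,0,0,0]
    - [-0.091,0.032,0,0,0,0]
    - [-0.091,0.032,0,0,0,0]

```text
time_s: 2.48
tcp_pos: [0.499, 0.1259, 0.2345]
eef_rot: [180.0, -0.0, -135.2]
contact_force: [-0.4, -0.2, 0.1]
gripper_width: 0.0437
gripper_force: 0.0
```

Request:
carry_out:
  targets:
    - [-0.091,0.032,0,0,0,0]
    - [-0.091,0.032,0,0,0,0]
    - [-0.09,0.031,0,0,0,0]
    - [0,0,0,0,0,0]

```text
time_s: 2.98
tcp_pos: [0.562, 0.2566, 0.2329]
eef_rot: [180.0, -0.1, -135.1]
contact_force: [-0.6, -0.8, -1.3]
gripper_width: 0.044
gripper_force: 0.0
```

```bash
python3 - <<'E'
from h import *
a=r.capture('scene')[150:330,140:380]; cv2.imwrite('pics/s2.png',cv2.resize(a[:,:,::-1],None,fx=3,fy=3,interpolation=cv2.INTER_CUBIC))
s=r.get_state();print(s['tcp_pos'],s['joints'],s['contact_force'])
E
```

```text
[0.56125739 0.25521338 0.2331982 ] [ 4.25698808e+01  1.52178654e+01 -7.09751996e+00 -1.14042613e-02
 -6.78070744e+01 -8.76794251e+01] [ 0.25290045 -0.71851767 -0.40130795]
```

View pics/s2.png

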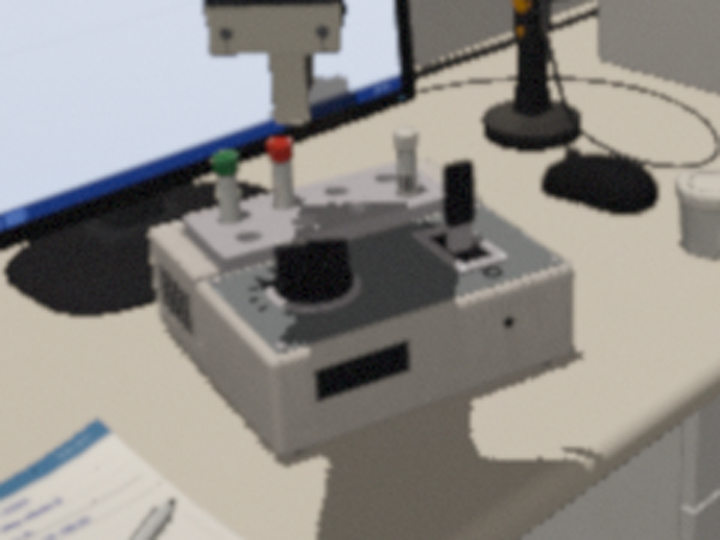

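The fingers (293,100) are above the dial (313,270), so I descend and grip.

Request:
carry_out:
  targets:
    - [0,0,0.07,0,0,0]
    - [0,0,0.07,0,0,0]
    - [0,0,0.06,0,0,0]
    - [0,0,0.03,0,0,0]
    - [0,0,0.02,0,0,0]

```text
time_s: 3.65
tcp_pos: [0.5612, 0.254, 0.1095]
eef_rot: [-180.0, 0.0, -135.1]
contact_force: [0.3, -0.4, -0.1]
gripper_width: 0.0441
gripper_force: 0.0
```

Request:
carry_out:
  targets:
    - [0,0,0,0,0,0]
    - [0,0,0,0,0,0]
    - [0,0,0,0,0,0]
    - [0,0,0,0,0,0]
  hand: 0
  squeeze: 25

```text
time_s: 4.15
tcp_pos: [0.5613, 0.2548, 0.1103]
eef_rot: [-180.0, 0.1, -135.0]
contact_force: [-0.3, 0.3, 2.2]
gripper_width: 0.0137
gripper_force: 25.0
```

Request:
carry_out:
  targets:
    - [0,0,0,0,0,0.1]
    - [0,0,0,0,0,0.1]
    - [0,0,0,0,0,0.1]
    - [0,0,0,0,0,0.1]
    - [0,0,0,0,0,0.1]

```text
time_s: 4.78
tcp_pos: [0.5616, 0.2543, 0.1103]
eef_rot: [-180.0, 0.1, -165.2]
contact_force: [0.8, -1.9, 2.7]
gripper_width: 0.0141
gripper_force: 25.0
```

Request:
carry_out:
  targets:
    - [0,0,0,0,0,0.1]
    - [0,0,0,0,0,0.1]
    - [0,0,0,0,0,0.1]
    - [0,0,0,0,0,0.1]
    - [0,0,0,0,0,0.1]

```text
time_s: 5.4
tcp_pos: [0.5616, 0.2536, 0.1103]
eef_rot: [-180.0, 0.1, 164.8]
contact_force: [1.9, -4.6, 2.9]
gripper_width: 0.0139
gripper_force: 25.0
```

Request:
carry_out:
  targets:
    - [0,0,0,0,0,0]
    - [0,0,0,0,0,0]

```text
time_s: 5.65
tcp_pos: [0.5616, 0.2536, 0.1103]
eef_rot: [-180.0, 0.1, 165.1]
contact_force: [2.0, -5.1, 4.4]
gripper_width: 0.0141
gripper_force: 25.0
```

Request:
carry_out:
  targets:
    - [0,0,0,0,0,0]
    - [0,0,0,0,0,0]
    - [0,0,0,0,0,0]
    - [0,0,-0.05,0,0,0]
    - [0,0,-0.1,0,0,0]
  hand: 0.5

```text
time_s: 6.28
tcp_pos: [0.5598, 0.2539, 0.1831]
eef_rot: [-179.8, -0.2, 165.0]
contact_force: [0.2, 0.2, -0.5]
gripper_width: 0.0435
gripper_force: 0.0
```

Request:
carry_out:
  targets:
    - [0.08,0,-0.1,0,0,0]
    - [0.08,0,0,0,0,0]
    - [0.08,0,0,0,0,0]
    - [0.08,0,0,0,0,0]
    - [0.08,0,0,0,0,0]
  hand: 0

```text
time_s: 6.9
tcp_pos: [0.3675, 0.3062, 0.2334]
eef_rot: [180.0, -0.0, 165.0]
contact_force: [-0.8, 0.9, 1.0]
gripper_width: 0.002
gripper_force: 0.0
```

```bash
python3 - <<'E'
from h import *
for n,(y,x,f) in {'top':((115,250),(170,310),3.5),'scene':((185,310),(180,340),3.5)}.items():
    a=r.capture(n)[y[0]:y[1],x[0]:x[1]]; cv2.imwrite(f'pics/{n}3.png',cv2.resize(a[:,:,::-1],(560,300 if 0 else int(560*a.shape[0]/a.shape[1])),interpolation=cv2.INTER_CUBIC))
a=cv2.imread('pics/top3.png');b=cv2.imread('pics/scene3.png')
h=300;cv2.imwrite('pics/m3.png',np.hstack([cv2.resize(i,(int(i.shape[1]*h/i.shape[0]),h)) for i in(a,b)]))
E
```

```text
(no output)
```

View pics/m3.png

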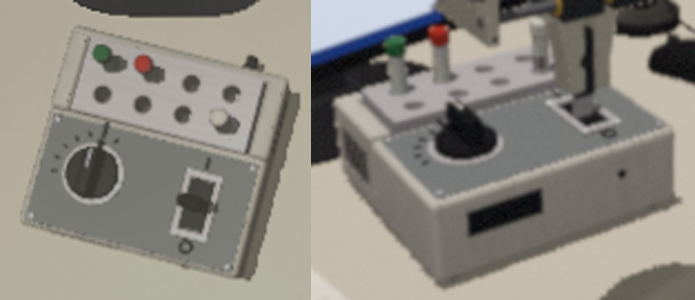

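The dial pointer (90,155) now lines up with the long bar (105,130), and the lever is still upright. Next I go to the tube side of the lever.

Request:
carry_out:
  targets:
    - [-0.09,-0.046,0,0,0,0]
    - [-0.09,-0.046,0,0,0,0]
    - [-0.09,-0.046,0,0,0,0]
    - [-0.09,-0.046,0,0,0,0]
    - [-0.082,-0.046,0,0,0,0]

```text
time_s: 7.62
tcp_pos: [0.5542, 0.1363, 0.2333]
eef_rot: [180.0, 0.0, 165.0]
contact_force: [0.3, 1.5, -0.1]
gripper_width: 0.0007
gripper_force: 0.0
```

Request:
carry_out:
  targets:
    - [0,0,0,0,0,0]
    - [0,0,0,0,0,0]

```text
time_s: 7.88
tcp_pos: [0.5526, 0.1374, 0.2329]
eef_rot: [-180.0, -0.0, 165.0]
contact_force: [-0.6, 1.5, -0.1]
gripper_width: 0.0003
gripper_force: 0.0
```

```bash
cat >> h.py <<'E'
def hx():
    s=r.get_state(); d=s['tcp_pos'][:2]-[.5854,.191]; y=np.radians(-14.92); c,n=np.cos(y),np.sin(y)
    f=s['contact_force']; return np.round([1e3*(c*d[0]+n*d[1]),1e3*(-n*d[0]+c*d[1]),1e3*s['tcp_pos'][2]],1),np.round([c*f[0]+n*f[1],-n*f[0]+c*f[1],f[2]],2),s['eef_rot'].round(1)
E
python3 - <<'E'
from h import *
print(hx())
a=r.capture('scene')[150:330,140:380]; cv2.imwrite('pics/s4.png',cv2.resize(a[:,:,::-1],None,fx=3,fy=3,interpolation=cv2.INTER_CUBIC))
E
```

```text
(array([-17.9, -60.2, 232.9]), array([-0.94,  1.32, -0.14]), array([-180.,   -0.,  165.]))
```

View pics/s4.png

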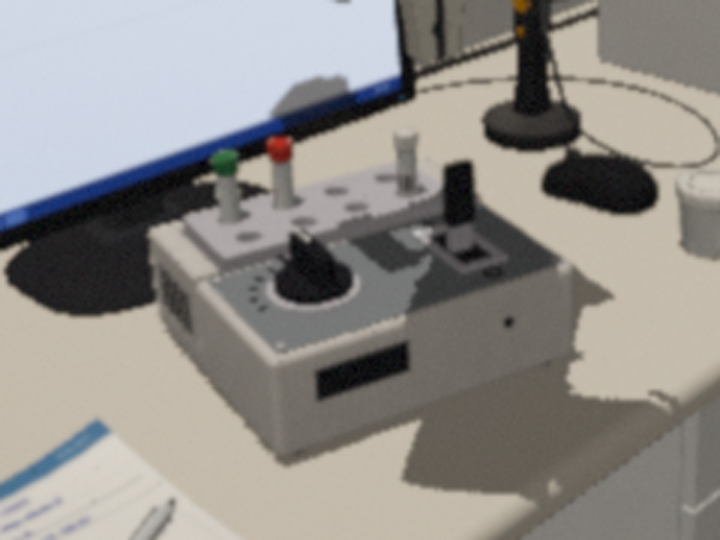

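The fingers (435,30) are over the gap between the lever (458,190) and the white tube (405,150). I descend there.

Request:
carry_out:
  targets:
    - [0,0,0.06,0,0,0]
    - [0,0,0.06,0,0,0]
    - [0,0,0.06,0,0,0]
    - [0,0,0.03,0,0,0]
    - [0,0,0.018,0,0,0]

```text
time_s: 8.55
tcp_pos: [0.5524, 0.1383, 0.1192]
eef_rot: [-180.0, 0.0, 165.1]
contact_force: [-0.1, -0.0, -0.1]
gripper_width: 0.0006
gripper_force: 0.0
```

Request:
carry_out:
  targets:
    - [0.005,0,0,0,0,0]
    - [0.01,0,0,0,0,0]
    - [0,0,0,0,0,0]

```text
time_s: 8.93
tcp_pos: [0.5454, 0.14, 0.1203]
eef_rot: [179.9, 0.1, 165.0]
contact_force: [0.7, 0.3, 0.0]
gripper_width: 0.0008
gripper_force: 0.0
```

Request:
carry_out:
  targets:
    - [0.01,0,0,0,0,0]
    - [0,0,0,0,0,0]

```text
time_s: 9.18
tcp_pos: [0.5404, 0.1411, 0.1197]
eef_rot: [180.0, 0.0, 165.0]
contact_force: [0.4, -0.8, -0.2]
gripper_width: 0.0003
gripper_force: 0.1
```

```bash
python3 -c "
from h import *
print(hx())"
```

```text
(array([-30.7, -59.8, 119.7]), array([ 0.63, -0.62, -0.19]), array([180.,   0., 165.]))
```

Request:
carry_out:
  targets:
    - [0.004,0,0,0,0,0]
    - [0.004,0,0,0,0,0]
    - [0,0,0,0,0,0]

```text
time_s: 9.55
tcp_pos: [0.5366, 0.1421, 0.1194]
eef_rot: [180.0, 0.0, 165.0]
contact_force: [0.8, -0.7, 0.8]
gripper_width: 0.0006
gripper_force: 0.3
```

Request:
carry_out:
  targets:
    - [0.004,0,0,0,0,0]
    - [0.004,0,0,0,0,0]
    - [0,0,0,0,0,0]

```text
time_s: 9.93
tcp_pos: [0.5327, 0.1431, 0.1193]
eef_rot: [180.0, -0.0, 165.0]
contact_force: [0.6, 0.0, 0.4]
gripper_width: 0.0005
gripper_force: 0.5
```

Request:
carry_out:
  targets:
    - [0.002,0,0,0,0,0]
    - [0.002,0,0,0,0,0]
    - [0,0,0,0,0,0]

```text
time_s: 10.3
tcp_pos: [0.5308, 0.1435, 0.1193]
eef_rot: [-180.0, -0.0, 165.0]
contact_force: [1.8, 0.6, 0.3]
gripper_width: 0.0006
gripper_force: 0.6
```

```bash
python3 -c "
from h import *
print(hx())"
```

```text
(array([-40.5, -59.9, 119.3]), array([1.59, 1.06, 0.3 ]), array([-180.,   -0.,  165.]))
```

Request:
carry_out:
  targets:
    - [0.003,0,0,0,0,0]
    - [0.003,0,0,0,0,0]
    - [0,0,0,0,0,0]

```text
time_s: 10.68
tcp_pos: [0.5279, 0.1443, 0.1194]
eef_rot: [180.0, 0.0, 165.0]
contact_force: [2.2, 0.3, -1.6]
gripper_width: 0.0001
gripper_force: 0.8
```

Request:
carry_out:
  targets:
    - [0.003,0,0,0,0,0]
    - [0.003,0,0,0,0,0]
    - [0,0,0,0,0,0]

```text
time_s: 11.05
tcp_pos: [0.525, 0.1451, 0.1194]
eef_rot: [180.0, 0.0, 165.0]
contact_force: [1.6, -0.1, -0.9]
gripper_width: 0.0004
gripper_force: 1.0
```

Request:
carry_out:
  targets:
    - [0.002,0,0,0,0,0]
    - [0.002,0,0,0,0,0]
    - [0,0,0,0,0,0]

```text
time_s: 11.42
tcp_pos: [0.5231, 0.1457, 0.1194]
eef_rot: [180.0, 0.0, 165.0]
contact_force: [2.7, -0.4, -0.5]
gripper_width: 0.0004
gripper_force: 1.1
```

Request:
carry_out:
  targets:
    - [0.003,0,0,0,0,0]
    - [0.003,0,0,0,0,0]
    - [0,0,0,0,0,0]

```text
time_s: 11.8
tcp_pos: [0.5203, 0.1464, 0.1195]
eef_rot: [180.0, 0.0, 165.0]
contact_force: [4.6, -0.9, -0.0]
gripper_width: 0.0011
gripper_force: 1.5
```

Request:
carry_out:
  targets:
    - [0.003,0,0,0,0,0]
    - [0.003,0,0,0,0,0]
    - [0,0,0,0,0,0]

```text
time_s: 12.18
tcp_pos: [0.5188, 0.1472, 0.12]
eef_rot: [179.9, 0.1, 165.1]
contact_force: [9.1, -4.5, -1.2]
gripper_width: 0.0002
gripper_force: 3.8
```

Request:
carry_out:
  targets:
    - [0.002,0,0,0,0,0]
    - [0.002,0,0,0,0,0]
    - [0,0,0,0,0,0]

```text
time_s: 12.55
tcp_pos: [0.5173, 0.1478, 0.1202]
eef_rot: [179.9, 0.2, 165.1]
contact_force: [9.8, -4.5, -1.7]
gripper_width: 0.0002
gripper_force: 4.2
```

Request:
carry_out:
  targets:
    - [0.002,0,0,0,0,0]
    - [0.002,0,0,0,0,0]
    - [0,0,0,0,0,0]

```text
time_s: 12.92
tcp_pos: [0.5155, 0.1484, 0.1203]
eef_rot: [179.9, 0.2, 165.1]
contact_force: [10.7, -3.1, -0.4]
gripper_width: 0.0005
gripper_force: 4.2
```

Request:
carry_out:
  targets:
    - [0.002,0,0,0,0,0]
    - [0.002,0,0,0,0,0]
    - [0,0,0,0,0,0]

```text
time_s: 13.3
tcp_pos: [0.5137, 0.1491, 0.1204]
eef_rot: [179.9, 0.2, 165.1]
contact_force: [10.3, -3.6, -1.1]
gripper_width: 0.0004
gripper_force: 4.3
```

Request:
carry_out:
  targets:
    - [0.002,0,0,0,0,0]
    - [0.002,0,0,0,0,0]
    - [0,0,0,0,0,0]

```text
time_s: 13.68
tcp_pos: [0.512, 0.1497, 0.1205]
eef_rot: [179.9, 0.2, 165.1]
contact_force: [10.4, -2.8, -0.7]
gripper_width: 0.0001
gripper_force: 4.3
```

Request:
carry_out:
  targets:
    - [0.002,0,0,0,0,0]
    - [0.001,0,0,0,0,0]
    - [0,0,0,0,0,0]

```text
time_s: 14.05
tcp_pos: [0.5104, 0.1502, 0.1205]
eef_rot: [179.9, 0.2, 165.1]
contact_force: [9.6, -2.3, -0.2]
gripper_width: 0.0005
gripper_force: 4.0
```

Request:
carry_out:
  targets:
    - [0.002,0,0,0,0,0]
    - [0.001,0,0,0,0,0]
    - [0,0,0,0,0,0]

```text
time_s: 14.42
tcp_pos: [0.5092, 0.1506, 0.1206]
eef_rot: [179.9, 0.2, 165.1]
contact_force: [10.9, -3.7, 0.1]
gripper_width: 0.0003
gripper_force: 4.3
```

Request:
carry_out:
  targets:
    - [0.002,0,0,0,0,0]
    - [0.001,0,0,0,0,0]
    - [0,0,0,0,0,0]

```text
time_s: 14.8
tcp_pos: [0.5076, 0.1511, 0.1206]
eef_rot: [179.9, 0.2, 165.1]
contact_force: [9.6, -2.9, 0.6]
gripper_width: 0.0004
gripper_force: 4.0
```

Request:
carry_out:
  targets:
    - [0.002,0,0,0,0,0]
    - [0,0,0,0,0,0]

```text
time_s: 15.05
tcp_pos: [0.5067, 0.1514, 0.1206]
eef_rot: [179.9, 0.2, 165.1]
contact_force: [10.0, -2.8, -0.1]
gripper_width: 0.0004
gripper_force: 3.9
```

Request:
carry_out:
  targets:
    - [0.002,0,0,0,0,0]
    - [0.001,0,0,0,0,0]
    - [0,0,0,0,0,0]

```text
time_s: 15.42
tcp_pos: [0.5053, 0.1518, 0.1207]
eef_rot: [179.9, 0.2, 165.1]
contact_force: [11.2, -2.7, -0.1]
gripper_width: 0.0007
gripper_force: 4.1
```

Request:
carry_out:
  targets:
    - [0.002,0,0,0,0,0]
    - [0,0,0,0,0,0]

```text
time_s: 15.68
tcp_pos: [0.5044, 0.152, 0.1207]
eef_rot: [179.8, 0.2, 165.1]
contact_force: [10.0, -2.7, 1.3]
gripper_width: 0.0007
gripper_force: 4.0
```

Request:
carry_out:
  targets:
    - [0.002,0,0,0,0,0]
    - [0.001,0,0,0,0,0]
    - [0,0,0,0,0,0]

```text
time_s: 16.05
tcp_pos: [0.503, 0.1524, 0.1208]
eef_rot: [179.8, 0.3, 165.1]
contact_force: [11.2, -2.4, 2.2]
gripper_width: 0.0002
gripper_force: 4.2
```

Request:
carry_out:
  targets:
    - [0.002,0,0,0,0,0]
    - [0,0,0,0,0,0]

```text
time_s: 16.3
tcp_pos: [0.502, 0.1527, 0.1208]
eef_rot: [179.8, 0.3, 165.1]
contact_force: [10.5, -2.0, 0.8]
gripper_width: 0.0001
gripper_force: 4.1
```

Request:
carry_out:
  targets:
    - [0.002,0,0,0,0,0]
    - [0.001,0,0,0,0,0]
    - [0,0,0,0,0,0]

```text
time_s: 16.68
tcp_pos: [0.5007, 0.1531, 0.1209]
eef_rot: [179.8, 0.3, 165.1]
contact_force: [10.6, -3.9, 1.2]
gripper_width: 0.0004
gripper_force: 4.4
```

Request:
carry_out:
  targets:
    - [0.002,0,0,0,0,0]
    - [0,0,0,0,0,0]

```text
time_s: 16.92
tcp_pos: [0.5001, 0.1534, 0.1211]
eef_rot: [179.8, 0.3, 165.1]
contact_force: [12.8, -4.7, 2.0]
gripper_width: 0.0001
gripper_force: 4.9
```

```bash
python3 - <<'E'
from h import *
print(hx())
a=r.capture('scene')[170:310,180:340]; cv2.imwrite('pics/s5.png',cv2.resize(a[:,:,::-1],None,fx=4,fy=4,interpolation=cv2.INTER_CUBIC))
E
```

```text
(array([-72.7, -58.3, 121.1]), array([13.58, -1.2 ,  1.96]), array([179.8,   0.3, 165.1]))
```

View pics/s5.png

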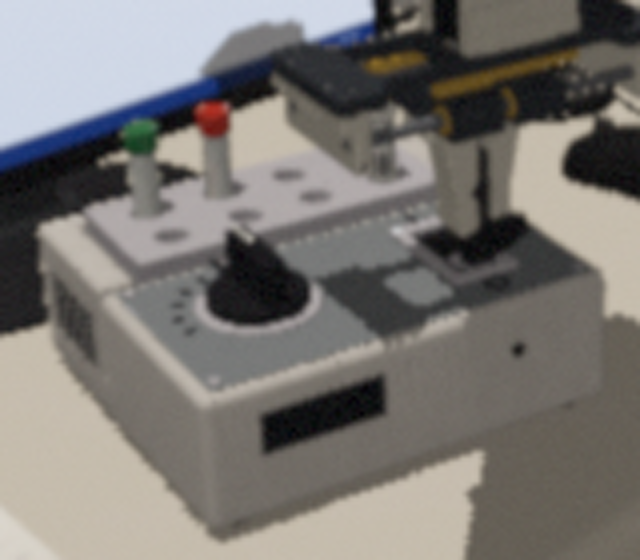

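The lever leans far towards OFF (490,240), and the force has jumped to about 13.6 N, so it is probably at the solid end. One more small push will confirm.

Request:
carry_out:
  targets:
    - [0.001,0,0,0,0,0]
    - [0,0,0,0,0,0]

```text
time_s: 17.23
tcp_pos: [0.4999, 0.1535, 0.1212]
eef_rot: [179.8, 0.3, 165.1]
contact_force: [12.8, -4.1, 1.7]
gripper_width: 0.0006
gripper_force: 5.2
```

```bash
python3 -c "
from h import *
print(hx())"
```

```text
(array([-73. , -58.2, 121.2]), array([13.37, -0.66,  1.69]), array([179.8,   0.3, 165.1]))
```

Request:
carry_out:
  targets:
    - [0.001,0,0,0,0,0]
    - [0.0005,0,0,0,0,0]
    - [0,0,0,0,0,0]

```text
time_s: 17.6
tcp_pos: [0.4995, 0.1537, 0.1214]
eef_rot: [179.8, 0.4, 165.1]
contact_force: [13.6, -4.6, 1.7]
gripper_width: 0.0005
gripper_force: 5.7
```

```bash
python3 -c "
from h import *
print(hx())"
```

```text
(array([-73.4, -58.1, 121.4]), array([14.36, -0.98,  1.7 ]), array([179.8,   0.4, 165.1]))
```

Request:
carry_out:
  targets:
    - [0.001,0,0,0,0,0]
    - [0.0005,0,0,0,0,0]
    - [0,0,0,0,0,0]

```text
time_s: 17.98
tcp_pos: [0.4985, 0.154, 0.1212]
eef_rot: [179.8, 0.3, 165.1]
contact_force: [12.5, -3.7, 2.8]
gripper_width: 0.0009
gripper_force: 5.1
```

Request:
carry_out:
  targets:
    - [-0.01,0,0,0,0,0]
    - [-0.02,0,0,0,0,0]
    - [-0.03,0,0,0,0,0]
    - [-0.03,0,0,0,0,0]
    - [-0.02,0,0,0,0,0]

```text
time_s: 18.6
tcp_pos: [0.5486, 0.1383, 0.1186]
eef_rot: [-179.9, -0.1, 165.0]
contact_force: [-0.4, -0.4, 0.2]
gripper_width: 0.0007
gripper_force: 0.0
```

```bash
python3 -c "
from h import *
print(hx())"
```

```text
(array([-22. , -60.4, 118.6]), array([-0.27, -0.49,  0.22]), array([-1.799e+02, -1.000e-01,  1.650e+02]))
```

Request:
carry_out:
  targets:
    - [0,0,-0.07,0,0,0]
    - [0,0,-0.07,0,0,0]
    - [0.04,0,0,0,0,0]
    - [0.05,0,0,0,0,0]
    - [0.04,0,0,0,0,0]

```text
time_s: 19.23
tcp_pos: [0.4838, 0.1555, 0.1885]
eef_rot: [-179.9, -0.1, 165.0]
contact_force: [0.4, 0.4, 0.9]
gripper_width: 0.0002
gripper_force: 0.0
```

Request:
carry_out:
  targets:
    - [0,0,0,0,0,0]
    - [0,0,0.07,0,0,0]
    - [0,0,0.07,0,0,0]
    - [0,0,0,0,0,0]

```text
time_s: 19.73
tcp_pos: [0.4841, 0.1546, 0.1171]
eef_rot: [-179.7, -0.2, 165.0]
contact_force: [0.2, 0.5, 1.2]
gripper_width: 0.0004
gripper_force: 0.0
```

```bash
python3 -c "
from h import *
print(hx())"
```

```text
(array([-88.5, -61.3, 117.1]), array([0.1 , 0.54, 1.18]), array([-179.7,   -0.2,  165. ]))
```

Request:
carry_out:
  targets:
    - [-0.03,0,0,0,0,0]
    - [-0.02,0,0,0,0,0]
    - [-0.01,0,0,0,0,0]
    - [0,0,0,0,0,0]

```text
time_s: 20.23
tcp_pos: [0.515, 0.1478, 0.1197]
eef_rot: [180.0, 0.0, 165.0]
contact_force: [-0.5, 0.1, 0.1]
gripper_width: 0.0004
gripper_force: 0.3
```

Request:
carry_out:
  targets:
    - [-0.008,0,0,0,0,0]
    - [-0.008,0,0,0,0,0]
    - [0,0,0,0,0,0]

```text
time_s: 20.6
tcp_pos: [0.5221, 0.1457, 0.1192]
eef_rot: [-180.0, -0.0, 165.0]
contact_force: [-1.5, -0.2, -0.4]
gripper_width: 0.0003
gripper_force: 0.8
```

Request:
carry_out:
  targets:
    - [-0.006,0,0,0,0,0]
    - [0,0,0,0,0,0]

```text
time_s: 20.85
tcp_pos: [0.5247, 0.1449, 0.1191]
eef_rot: [-180.0, -0.0, 165.0]
contact_force: [-3.4, 0.2, -0.7]
gripper_width: 0.0004
gripper_force: 1.2
```

```bash
python3 -c "
from h import *
print(hx())"
```

```text
(array([-46.8, -60.1, 119.1]), array([-3.32, -0.68, -0.73]), array([-180.,   -0.,  165.]))
```

Request:
carry_out:
  targets:
    - [-0.005,0,0,0,0,0]
    - [-0.003,0,0,0,0,0]
    - [0,0,0,0,0,0]

```text
time_s: 21.22
tcp_pos: [0.5274, 0.1441, 0.1185]
eef_rot: [-179.9, -0.2, 165.0]
contact_force: [-7.0, 3.5, -1.4]
gripper_width: 0.0005
gripper_force: 2.9
```

Request:
carry_out:
  targets:
    - [-0.004,0,0,0,0,0]
    - [-0.004,0,0,0,0,0]
    - [0,0,0,0,0,0]

```text
time_s: 21.6
tcp_pos: [0.533, 0.143, 0.1194]
eef_rot: [-180.0, 0.0, 165.0]
contact_force: [-0.2, -0.3, 0.3]
gripper_width: 0.0007
gripper_force: 0.1
```

Request:
carry_out:
  targets:
    - [-0.003,0,0,0,0,0]
    - [-0.003,0,0,0,0,0]
    - [0,0,0,0,0,0]

```text
time_s: 21.98
tcp_pos: [0.5359, 0.1422, 0.1194]
eef_rot: [180.0, 0.0, 165.0]
contact_force: [-2.1, 1.4, 0.1]
gripper_width: 0.0006
gripper_force: 0.9
```

```bash
python3 -c "
from h import *
print(hx())"
```

```text
(array([-35.2, -59.9, 119.4]), array([-2.35,  0.83,  0.11]), array([180.,   0., 165.]))
```

It clicked over. I press it lightly into the stop, let go and look.

Request:
carry_out:
  targets:
    - [-0.003,0,0,0,0,0]
    - [0,0,0,0,0,0]

```text
time_s: 22.22
tcp_pos: [0.5365, 0.1419, 0.1192]
eef_rot: [-180.0, -0.1, 165.0]
contact_force: [-6.8, 2.8, 0.3]
gripper_width: 0.0003
gripper_force: 3.0
```

Request:
carry_out:
  targets:
    - [0.02,0,0,0,0,0]
    - [0.06,0,0,0,0,0]
    - [0.08,0,0,0,0,0]
    - [0.08,0,-0.08,0,0,0]
    - [0.08,0,-0.08,0,0,0]

```text
time_s: 22.85
tcp_pos: [0.3817, 0.1833, 0.2004]
eef_rot: [180.0, 0.1, 165.0]
contact_force: [0.9, 1.4, 1.3]
gripper_width: 0.0005
gripper_force: 0.0
```

Request:
carry_out:
  targets:
    - [0.04,0,-0.1,0,0,0]
    - [0,0,-0.06,0,0,0]
    - [0,0,0,0,0,0]

```text
time_s: 23.22
tcp_pos: [0.3642, 0.1896, 0.2824]
eef_rot: [179.6, 0.2, 165.1]
contact_force: [0.1, 0.1, -1.1]
gripper_width: 0.0003
gripper_force: 0.0
```

```bash
python3 - <<'E'
from h import *
print(hx())
o=[]
for n,(y,x) in {'top':((115,250),(170,310)),'scene':((165,310),(180,400))}.items():
    a=r.capture(n)[y[0]:y[1],x[0]:x[1],::-1]; o.append(cv2.resize(a,(int(a.shape[1]*330/a.shape[0]),330),interpolation=cv2.INTER_CUBIC))
cv2.imwrite('pics/m6.png',np.hstack(o)[:,:800])
E
```

```text
(array([-213.4,  -58.3,  282.4]), array([ 0.02,  0.14, -1.12]), array([179.6,   0.2, 165.1]))
```

View pics/m6.png

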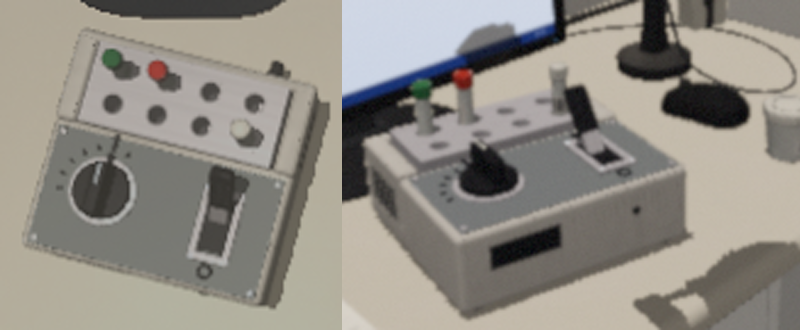

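The lever rests leaning towards ON (580,110 in the scene half) without being touched. The dial (103,175) is on the long bar, and the tubes are in place.

```bash
python3 -c "
from plant import r
print(r.close_job())"
```

```text
the job is handed in; nothing more can be done
None
```

The limit dial sits at the long-bar stop and the cutout lever stays on when let go. The tubes, cup and timer were not touched, and the job was handed in at about 23 s; no verdict came back.

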